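# Roll the long guide roller up the gutter to its seat

## Robot

A 7-joint arm with a two-finger parallel gripper is mounted at the origin on a cart in front of the work surface, level with it; the furniture and walls round the work are solid. World frame = base frame: x ahead of the robot, y to its left, z up, the work surface at z = 0. Lengths are in m, angles in rad, forces in N, time in s.
With the tool pointing down it reaches from about 0.425 to 0.925 m from the base axis. Payload 6.8 kg.
Tool frame: the origin (TCP) lies at the very end of the fingers, on their centre line; the grasp point (between the pads) lies 19 mm behind it; z points along the fingers, y is the line along which they close (so a half turn about z gives the same grasp; the last joint's range is limited). The gripper opens to 85 mm and grips with 20 to 120 N. Pads are 22 mm wide; open, the fingers measure 114 mm over their backs; the gripper's body (76 mm by 85 mm) begins 54 mm behind the grasp point. The pads swing forward as they close: fully open they stand 13 mm farther back than shut.
Start: joints at [-1.229, 0.477, 0.022, 1.555, -0.011, 1.109, -0.083], TCP at [0.293, 0.608, 0.207] pointing down, gripper open.
Joint ranges: [-2.96, 2.96], [-0.34, 2.1], [-1.41, 1.46], [0.24, 2.44], [-1.37, 4.51], [0.17, 1.92], [-2.96, 2.96]. Speed limits (rad/s): [2.39, 2.39, 3.14, 3.14, 3.14, 3.14, 3.14].

## Interface

Orientations are given as a unit quaternion [w, x, y, z].
In Python, from station import bot gives the robot as it stands.
- The arm moves only by the tool apply_moves, never from a script. Its argument "deltas" is a list of rows, each a list of 3 entries, a list of its own where there are three numbers: the closure, from 0 (fully open) to 1 (shut), then the shift along the tool's x, y, z in units of 0.2 m (1.0 is 0.2 m), then the turn about the tool's z in units of 2 pi rad (1.0 is 2 pi rad). A call has 1 to 12 rows; each row is the pose to reach, as a shift and turn from the pose commanded when the call began, along the tool's axes at that moment, turning the shorter way round; what a row does not reach only later rows make up. A row lasts 1/10 s, in which the tool goes at most 50 mm and 8.59 degrees, less where a joint would pass 70% of its speed; a pose out of reach is approached as far as the arm can. A call with a number of a shift or a turn outside -1 to 1 is refused whole. A call with a gripper value outside its range is refused whole. The fingers move at their own pace and stop on an object; "squeeze" is the grip in N (left out, the last holds). Time passes only in rows, so rows that repeat a pose let the fingers close. It gives the time, the measured TCP pose, the force, the opening and the grip force at its end, in the units of the state.
- bot.get_obs(): the state, without advancing time (a new reading comes with each control period).
- bot.read_camera(name): name is "scene" or "top"; returns a dict with "color" (420x560x3 uint8, red, green, blue), "intrinsics" (3x3 intrinsics, pixels), "k1" (the pictures are not rectified: a ray, as slopes to the right and down, at radius r is drawn at 1 + k1 r^2 times it, then the intrinsics apply), "pose" (4x4, takes a point from camera to world coordinates). Camera axes: x right, y down, z forward; pixel columns grow to the right and rows downward; lengths in m; the calibration is good to about 2 mm. A picture is of the moment at which its call begins. There is no depth.
- bot.hand_in(): hands the job in; it is judged then, once.
Trained networks look in a picture, given as the dict that the camera call returned (one of the last four; its "shot" number tells which), for a name from the list of things; names that differ only in an ending like _2 or _b are one class to them, and where a whole thing is asked for, a point or a joint stands for the part that bears it (a point fixed in the world has none). Each returns a list of dicts, best first, with "confidence" (0 to 1); they miss things now and then, are a little off and sometimes report something else, mostly with a low value. They report only what shows in the picture. A call takes as long as a camera call. They do not tell look-alikes from the thing itself.
- bot.look_for(picture, target): "point" ([x, y, z] in m, in world coordinates, good to about 4 mm: the middle of the surface that is visible of it).
The state is a dict: "t": time; "q": joint angles; "joint_vel": joint speeds; "joint_torque": joint torques, N m; "eef_pos": TCP position; "tool_rot": TCP orientation; "contact_force": force on the tool from outside, world axes, zero at the start; "torque": the same for the moment, N m; "gripper_width": opening from 0.0 (shut) to 1.0 (fully open); "grasp_force": force on a finger pad.
Only numpy, scipy, OpenCV 4.12 (cv2) and the standard library are available. Lean on these libraries where they do the work, as an engineer would, in place of code of your own. Each camera call takes 0.05 s, during which the arm holds its last target. There are 200 camera calls.

## Task

Two steel guide rollers lie side by side at the bottom of the sloping two-lane gutter. With a fingertip, push the longer roller up its own lane, over the low cross bar near the top, so that it drops into the seat between that bar and the end stop and stays there when you let go. Push it steadily, never letting it run free down or up the gutter, do not lift it, and leave the shorter roller and everything else on the bench where they are.

Things in the scene. Friction and masses are not known exactly. Their poses are not given: they have to be found in the camera images.
- channel: Fixed aluminium tray, 124 x 284 mm, of two lanes rising 6 degrees to the robot's left. Origin: on the floor of the tray at its middle, 45 mm above the bench; x across the lanes (away from the robot), y uphill along them, z square to the floor. Lane centre lines at x = -28 and +28 mm, 50 mm wide inside; the side walls and the divider (6 mm thick) stand 10 mm above the floor.
- rest_bar (a point): Round steel bar, 8 mm thick, fixed across both lanes at the low end; the rollers lie against it at first. Point: on its top, midway between the lanes, at y = -136 mm and z = 7 mm of the tray.
- detent_bar (a point): Low round steel bar fixed across both lanes near the high end; a roller must be pushed over it (its axis then passes 23 mm above the floor; this takes a few newtons). Point: on its top, midway between the lanes, at y = 102 mm and z = 3 mm of the tray.
- stop_face (a point): End stop plate across both lanes at the high end, 26 mm high. Point: middle of its downhill face, at y = 135 mm, z = 13 mm of the tray. A roller seated between it and the detent bar lies on the floor with its axis at y = 113.5 to 115 mm (1.5 mm play); the bar keeps it from rolling back.
- roller_long: The longer steel guide roller, polished and lightly oiled (friction about 0.2), black seals in its ends: 40 mm in diameter, 46 mm long, about 0.2 kg, loose. It lies across either lane, at first with its axis at y = -119 mm of the tray, 20 mm above the floor, well above the walls. Origin at its centre, x along its axis; y and z turn as it rolls. Let go before the seat, it rolls back.
- roller_short: The shorter guide roller, of the same steel and diameter (40 mm) but 28 mm long, loose, at first against the rest bar in the other lane. Origin at its centre, x along its axis. It must stay where it is.
- capacitor: Dark blue can capacitor, 30 mm in diameter, 43 mm high, standing loose on the bench just past the low end of the gutter. Origin at the centre of its underside. Not to be disturbed.
- solder_reel: Reel of solder with orange flanges, 60 mm in diameter, 42 mm high, standing loose on the bench to the left of the gutter's high end. Origin at the centre of its underside. Not to be disturbed.
- screwdriver: Yellow-handled screwdriver, 164 mm long, 17 mm thick, lying loose on the bench farther to the left. Origin at the middle of its underside. Not to be disturbed.
Mind the look-alikes: they are no part of the job. What is shaped like the roller_long but pink is not meant.

How it is judged:
By the outcome, as a careful person would: the job done as asked, in the order asked, and still so for the second after the job is handed in, with the robot touching nothing.
It also fails if it takes over 48 s, if anything falls off the work surface, if the arm or the gripper's body presses on something with over 40 N, if the wrist force passes 120 N, or if a joint passes its speed limit or range.

## Working session

There is one attempt and no reset: what is moved stays moved. The work goes in short steps, Python scripts to look and compute and a tool call to move; the robot and the scene stay as the last step left them, time stands still between calls to the robot, and variables do not carry over. Pictures are saved under pics/ and viewed, at most 10 in all, crops included, and the job is handed in when it is done.

Besides the shell and the picture viewer there is one more tool, called after "Emit:" by a JSON object that holds its "method" and its "body". apply_moves: Moves the arm, as the interface text tells. Its arguments: {"type":"object","properties":{"deltas":{"type":"array","items":{"type":"array"}},"squeeze":{"type":"number"}},"required":["deltas"]}

```bash
mkdir -p pics; ls
cat > h.py <<'E'
import numpy as np, cv2
from station import bot
def proj(p,P):
    T=np.linalg.inv(np.array(p["pose"]));q=T[:3,:3]@np.array(P)+T[:3,3]
    s=q[:2]/q[2];s=s*(1+p["k1"]*(s@s));K=np.array(p["intrinsics"]);return (K@[s[0],s[1],1])[:2]
def save(p,n): cv2.imwrite(n,cv2.cvtColor(p["color"],cv2.COLOR_RGB2BGR))
E
python3 - <<'E'
from h import *
o=bot.get_obs();print(o)
for c in ("scene","top"):
    p=bot.read_camera(c);save(p,f"pics/{c}0.png");print(c,np.round(p["pose"],3).tolist(),p["intrinsics"],p["k1"])
    for n in ["channel","roller_long","roller_short","capacitor","solder_reel","screwdriver","rest_bar","detent_bar","stop_face"]:
        try:
            print(n,[(np.round(d["point"],3).tolist(),round(d["confidence"],2),proj(p,d["point"]).round().tolist()) for d in bot.look_for(p,n)[:3]])
        except Exception as e: print(n,e)
E
```

```text
pics
{'t': 0.0, 'q': array([-1.22908061,  0.47781117,  0.02236844,  1.55646923, -0.01151424,
        1.10930497, -0.08310035]), 'joint_vel': array([-0.00225741,  0.00017229,  0.00060764,  0.00026772, -0.00033601,
        0.00115865, -0.00072622]), 'joint_torque': array([ 3.90906862e-04, -5.96460021e+01,  1.60711806e+00, -2.81187093e+01,
        1.23823987e-02,  9.39129386e-03, -5.67957159e-06]), 'eef_pos': array([0.29323736, 0.60725683, 0.2061114 ]), 'tool_rot': array([-1.39141315e-04,  2.23021699e-01,  9.74813035e-01, -9.21648611e-04]), 'contact_force': array([ 0.47902106, -0.79715093,  1.15422985]), 'torque': array([ 0.01417069,  0.04183647, -0.01732395]), 'grasp_force': 0.0, 'gripper_width': 0.9955153195121045}
scene [[0.862, -0.212, 0.461, -0.069], [-0.507, -0.354, 0.786, -1.056], [-0.003, -0.911, -0.413, 0.569], [0.0, 0.0, 0.0, 1.0]] [[523.97337149   0.         279.17621186]
 [  0.         523.97337149 209.86825642]
 [  0.           0.           1.        ]] -0.1255651839442812
channel [([0.464, -0.143, 0.05], 0.7, [278.0, 226.0])]
roller_long [([0.441, -0.477, 0.028], 0.96, [36
[... 714 characters left out ...]
.0, 0.0, 0.0, 1.0]] [[448.99396884   0.         284.38719583]
 [  0.         448.99396884 212.69258446]
 [  0.           0.           1.        ]] 0.029128674533539796
channel [([0.47, -0.146, 0.047], 0.77, [301.0, 223.0])]
roller_long [([0.436, -0.284, 0.072], 0.88, [359.0, 238.0]), ([0.449, -0.457, 0.036], 0.54, [427.0, 233.0])]
roller_short [([0.491, -0.282, 0.071], 0.73, [358.0, 215.0])]
capacitor [([0.436, -0.371, 0.04], 0.45, [392.0, 238.0])]
solder_reel [([0.465, 0.061, 0.039], 0.96, [217.0, 225.0])]
screwdriver [([0.426, 0.264, 0.016], 0.59, [136.0, 240.0])]
rest_bar []
detent_bar [([0.47, -0.146, 0.05], 0.67, [301.0, 223.0])]
stop_face [([0.47, -0.148, 0.046], 0.82, [302.0, 223.0])]
```

View pics/scene0.png

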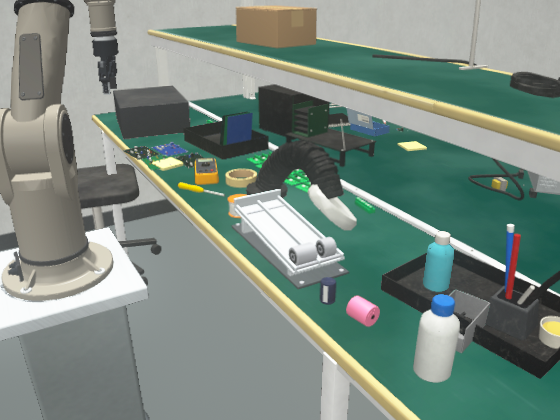

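View pics/top0.png

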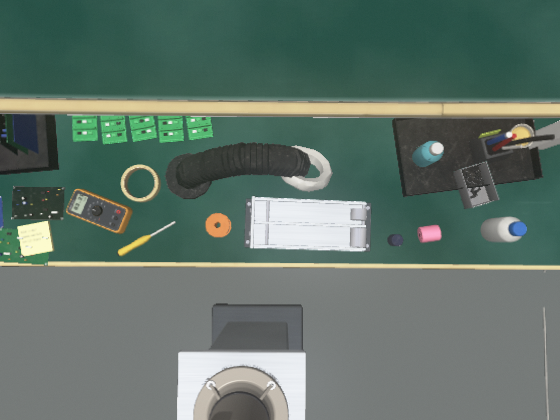

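The long roller is in the near lane, at scene (304,254) and top (359,238). The pink look-alike is on the bench at top (428,233), and the short roller is in the far lane at top (358,215). A black hose with a white nozzle arches beyond the gutter, around top (310,168).

```bash
cat >> h.py <<'E'
def ray(p,u):
    K=np.array(p["intrinsics"]);s=cv2.undistortPoints(np.array([[u]],float),K,np.array([p["k1"],0,0,0.]))[0,0]
    # exact model: drawn = s(1+k1 r^2)
    T=np.array(p["pose"]);return T[:3,3],T[:3,:3]@np.array([s[0],s[1],1])
def tri(a,ua,b,ub):
    o1,d1=ray(a,ua);o2,d2=ray(b,ub);A=np.c_[d1,-d2];x=np.linalg.lstsq(A,o2-o1,rcond=None)[0]
    P,Q=o1+x[0]*d1,o2+x[1]*d2;return (P+Q)/2,np.linalg.norm(P-Q)
E
python3 - <<'E'
from h import *
s=bot.read_camera("scene");t=bot.read_camera("top")
for us,ut in [((352,215),(328,180)),((290,142),(240,160)),((330,152),(297,162))]: print(tri(s,us,t,ut))
b=cv2.cvtColor(t["color"],cv2.COLOR_RGB2BGR)[185:265,235:380]
cv2.imwrite("pics/tc.png",cv2.resize(b,None,fx=5.5,fy=5.5,interpolation=cv2.INTER_CUBIC))
b=cv2.cvtColor(s["color"],cv2.COLOR_RGB2BGR)[180:310,220:360]
cv2.imwrite("pics/sc.png",cv2.resize(b,None,fx=4.5,fy=4.5,interpolation=cv2.INTER_CUBIC))
E
```

```text
(array([ 0.58856617, -0.21952138,  0.07613932]), np.float64(0.036898975168614824))
(array([ 0.59111262, -0.00415827,  0.19124009]), np.float64(0.019120764401744615))
(array([ 0.5999382 , -0.13381841,  0.19840359]), np.float64(0.011650768373244792))
```

View pics/tc.png

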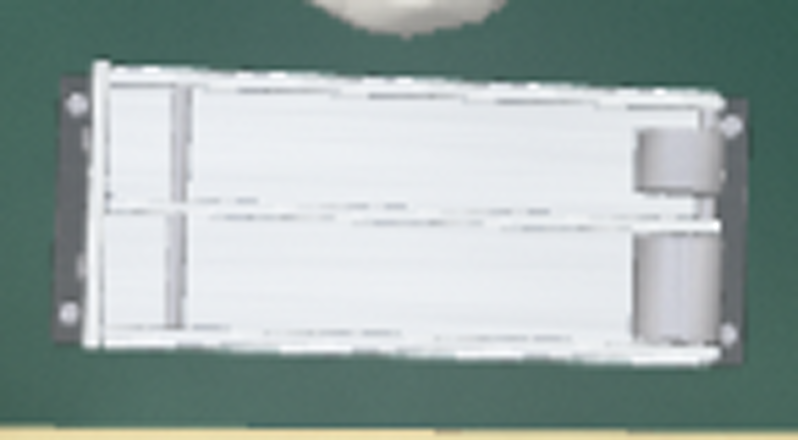

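View pics/sc.png

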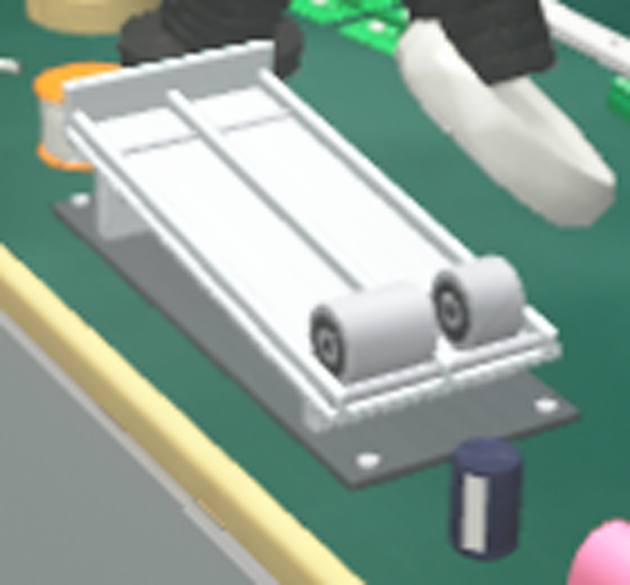

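The top crop shows the tray with the detent bar at crop x≈178 and the rollers at crop (678,288) and (680,160). The scene crop shows the roller end seals at (328,345) and (450,308). I'll fit the tray pose to these features.

```bash
cat >> h.py <<'E'
def tray(v):
    c,s=np.cos(v[2]),np.sin(v[2]);a=np.radians(6)
    R=np.array([[c,-s,0],[s,c,0],[0,0,1]])@np.array([[1,0,0],[0,np.cos(a),-np.sin(a)],[0,np.sin(a),np.cos(a)]])
    return lambda P:R@(np.array(P)/1000)+[v[0],v[1],.045]
E
python3 - <<'E'
from h import *
from scipy.optimize import least_squares
s=bot.read_camera("scene");t=bot.read_camera("top")
T=[((107,62),(62,135,26)),((103,348),(-62,135,26)),((720,226),(0,-142,10)),((181,85),(53,102,3)),((175,328),(-53,102,3)),((720,95),(59,-142,10)),((718,362),(-59,-142,10)),((678,288),(-28,-119,20)),((680,160),(28,-119,20))]
S=[((272,45),(62,138,26)),((65,90),(-62,138,26)),((125,152),(-53,102,3)),((290,112),(53,102,3)),((328,345),(-51,-119,20)),((450,308),(14,-119,20))]
D=[(t,np.array(u)/5.5+[234.6,184.6],P) for u,P in T]+[(s,np.array(u)/4.5+[219.6,179.6],P) for u,P in S]
for name,sub in (("all",D),("top",D[:9])):
    f=lambda v:np.concatenate([proj(p,tray(v)(P))-u for p,u,P in sub])
    r=least_squares(f,[.465,-.15,0],loss="soft_l1",x_scale=[.01,.01,.1]);print(name,r.x.round(4),f(r.x).reshape(-1,2).round(1).tolist())
    g=tray(r.x)
    for P in [(-28,-119,20),(-28,-158,12),(-28,80,15),(-28,114,20),(28,-119,20)]: print(P,g(P).round(4))
E
```

```text
all [ 0.4695 -0.1636 -0.0269] [[0.4, -0.9], [-0.9, -0.5], [0.4, -0.0], [0.0, 0.1], [-0.5, -0.3], [0.9, -0.1], [0.2, -0.7], [-0.3, -0.3], [-0.1, 0.0], [-0.2, -0.2], [-0.4, -0.4], [-3.8, 0.5], [-0.7, 0.4], [-0.1, 0.9], [0.2, 1.4]]
(-28, -119, 20) [ 0.4383 -0.2832  0.0525]
(-28, -158, 12) [ 0.4372 -0.3211  0.0404]
(-28, 80, 15) [ 0.4436 -0.0849  0.0683]
(-28, 114, 20) [ 0.4445 -0.0516  0.0768]
(28, -119, 20) [ 0.4942 -0.2847  0.0525]
top [ 0.4687 -0.1635 -0.0232] [[0.3, -0.4], [-0.8, 0.1], [0.4, 0.1], [-0.1, 0.6], [-0.4, 0.2], [0.8, -0.0], [0.3, -0.6], [-0.3, -0.1], [-0.2, 0.2]]
(-28, -119, 20) [ 0.4379 -0.2833  0.0525]
(-28, -158, 12) [ 0.437  -0.3212  0.0404]
(-28, 80, 15) [ 0.4425 -0.0849  0.0683]
(-28, 114, 20) [ 0.4433 -0.0516  0.0768]
(28, -119, 20) [ 0.4939 -0.2846  0.0525]
```

Emit:
{"method": "apply_moves", "body": {"deltas": [[1, [-0.14, -0.09, -0.05], 0.022], [1, [-0.28, -0.17, -0.1], 0.045], [1, [-0.42, -0.26, -0.1], 0.068], [1, [-0.56, -0.35, -0.1], 0.091], [1, [-0.7, -0.43, -0.1], 0.114], [1, [-0.845, -0.52, -0.1], 0.137], [1, [-0.845, -0.52, -0.1], 0.16], [1, [-0.845, -0.52, -0.1], 0.182], [1, [-0.845, -0.52, -0.1], 0.182]]}}

```text
t: 2.1
eef_pos: [0.4006, 0.4406, 0.2272]
tool_rot: [-0.0, 0.716, 0.699, 0.0]
contact_force: [-0.6, -0.1, -0.1]
gripper_width: 0.004
grasp_force: 0.0
```

Emit:
{"method": "apply_moves", "body": {"deltas": [[1, [-0.2, 0.04, 0], 0], [1, [-0.4, 0.08, 0], 0], [1, [-0.6, 0.12, 0], 0], [1, [-0.8, 0.16, 0], 0], [1, [-0.97, 0.195, 0], 0]]}}

```text
t: 2.6
eef_pos: [0.4352, 0.2439, 0.2273]
tool_rot: [0.0, 0.714, 0.7, 0.0]
contact_force: [1.1, 0.0, 0.3]
gripper_width: -0.001
grasp_force: 0.0
```

Emit:
{"method": "apply_moves", "body": {"deltas": [[1, [-0.2, 0, 0], 0], [1, [-0.4, 0.01, 0], 0], [1, [-0.6, 0.02, 0], 0], [1, [-0.8, 0.02, 0], 0], [1, [-1.0, 0.025, 0], 0]]}}

```text
t: 3.1
eef_pos: [0.4354, 0.0445, 0.2274]
tool_rot: [0.0, 0.713, 0.701, 0.0]
contact_force: [0.3, 0.6, -1.2]
gripper_width: -0.001
grasp_force: 0.0
```

Emit:
{"method": "apply_moves", "body": {"deltas": [[1, [-0.2, 0, 0], 0], [1, [-0.4, 0.01, 0], 0], [1, [-0.6, 0.02, 0], 0], [1, [-0.8, 0.02, 0], 0], [1, [-1.0, 0.025, 0], 0], [1, [-1.0, 0.025, 0], 0]]}}

```text
t: 3.7
eef_pos: [0.4355, -0.1594, 0.2277]
tool_rot: [0.001, 0.716, 0.698, -0.0]
contact_force: [-0.6, -0.1, 0.2]
gripper_width: 0.0
grasp_force: 0.0
```

Emit:
{"method": "apply_moves", "body": {"deltas": [[1, [-0.2, 0, 0], 0], [1, [-0.4, 0.01, 0], 0], [1, [-0.6, 0.02, 0.1], 0], [1, [-0.83, 0.03, 0.25], 0], [1, [-0.83, 0.03, 0.4], 0], [1, [-0.83, 0.03, 0.49], 0], [1, [-0.83, 0.03, 0.49], 0]]}}

```text
t: 4.4
eef_pos: [0.4369, -0.3188, 0.1266]
tool_rot: [-0.003, 0.714, 0.7, -0.001]
contact_force: [0.7, 0.5, 0.4]
gripper_width: 0.002
grasp_force: 0.0
```

Run:
```python
from h import *
s=bot.read_camera("scene");t=bot.read_camera("top")
o=bot.get_obs();print(o["eef_pos"],o["q"].round(2),proj(s,o["eef_pos"]),proj(t,o["eef_pos"]))
a=cv2.resize(s["color"][160:320,220:380],(600,600),interpolation=cv2.INTER_CUBIC)
save({"color":a},"pics/a1.png")
```

```text
[ 0.43872359 -0.31985591  0.12937098] [-0.06  0.44  0.74  1.98 -0.39  0.87  0.87] [313.54217013 226.9911052 ] [379.46614369 236.46122037]
```

View pics/a1.png

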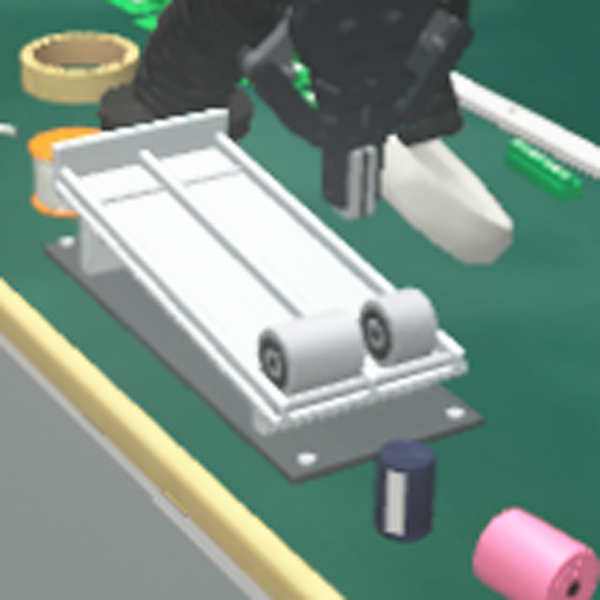

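The picture shows the shut fingertips at crop (352,215), but the TCP projects to (351,251). I'll check that at higher magnification.

Run:
```python
from h import *
s=bot.read_camera("scene");o=bot.get_obs();P=o["eef_pos"];print(P,o["gripper_width"])
k=8;x0,y0=280,180
a=cv2.resize(s["color"][y0:y0+70,x0:x0+90],None,fx=k,fy=k,interpolation=cv2.INTER_CUBIC)
for dz,c in ((0,(255,0,0)),(.01,(255,255,0)),(.02,(0,255,0)),(.03,(0,255,255))):
    u=(proj(s,P+[0,0,dz])-[x0,y0]+.5)*k;cv2.circle(a,tuple(int(v) for v in u),4,c,-1)
save({"color":a},"pics/a2.png")
```

```text
[ 0.43922542 -0.32010982  0.13004734] 0.004307216292488129
```

View pics/a2.png

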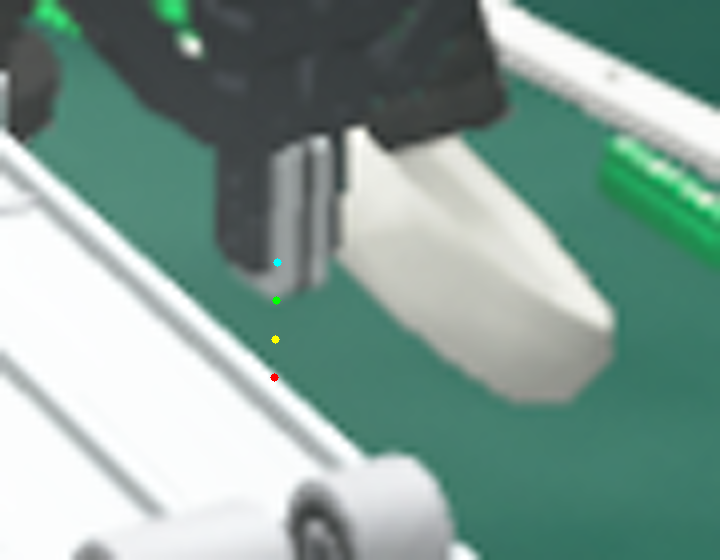

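Emit:
{"method": "apply_moves", "body": {"deltas": [[1, [-0.01, 0, 0.1], 0], [1, [-0.02, 0, 0.2], 0], [1, [-0.025, 0, 0.3], 0], [1, [-0.025, 0, 0.35], 0], [1, [-0.025, 0, 0.35], 0], [1, [-0.025, 0, 0.35], 0]]}}

```text
t: 5.15
eef_pos: [0.439, -0.3255, 0.0602]
tool_rot: [0.001, 0.715, 0.699, 0.0]
contact_force: [0.1, -0.2, 0.8]
gripper_width: -0.001
grasp_force: 0.0
```

Run:
```python
from h import *
s=bot.read_camera("scene");t=bot.read_camera("top");o=bot.get_obs();P=o["eef_pos"];print(P,o["contact_force"])
k=8;outs=[]
for p,x0,y0 in ((s,285,205),(t,340,190)):
    a=cv2.resize(p["color"][y0:y0+70,x0:x0+50],None,fx=k,fy=k,interpolation=cv2.INTER_CUBIC)
    for dz,c in ((0,(255,0,0)),(.01,(255,255,0)),(.02,(0,255,0)),(.03,(0,255,255))):
        u=(proj(p,P+[0,0,dz])-[x0,y0]+.5)*k;cv2.circle(a,tuple(int(v) for v in u),4,c,-1)
    outs.append(a)
save({"color":np.hstack(outs)},"pics/a3.png")
```

```text
[ 0.43904585 -0.32569202  0.06030034] [ 0.30454205 -0.63529948  0.06018495]
```

View pics/a3.png

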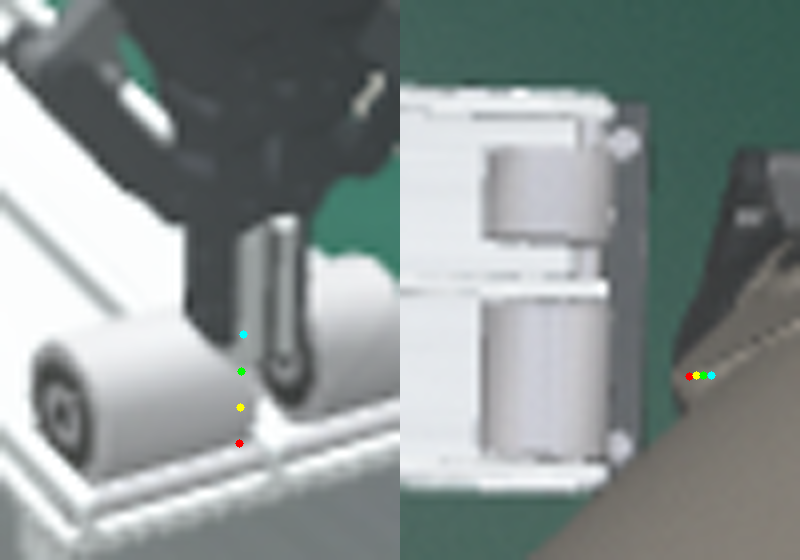

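The tips appear about 25 mm higher than the reported TCP: the side-face bottoms are near crop (270,355), against an expected (265,459). The top view agrees. I'll lower in a small step and look again.

Emit:
{"method": "apply_moves", "body": {"deltas": [[1, [0, 0, 0.03], 0], [1, [0, 0, 0.06], 0], [1, [0, 0, 0.1], 0], [1, [0, 0, 0.1], 0]]}}

```text
t: 5.65
eef_pos: [0.4374, -0.3247, 0.0378]
tool_rot: [-0.001, 0.715, 0.699, -0.0]
contact_force: [-1.3, -0.1, -0.2]
gripper_width: 0.001
grasp_force: 0.0
```

Run:
```python
from h import *
s=bot.read_camera("scene");o=bot.get_obs();P=o["eef_pos"];print(P,o["contact_force"])
k=8;x0,y0=280,205
a=cv2.resize(s["color"][y0:y0+75,x0:x0+90],None,fx=k,fy=k,interpolation=cv2.INTER_CUBIC)
for dz,c in ((0,(255,0,0)),(.01,(255,255,0)),(.02,(0,255,0)),(.03,(0,255,255))):
    u=(proj(s,P+[0,-.011,dz])-[x0,y0]+.5)*k;cv2.circle(a,tuple(int(v) for v in u),3,c,-1)
save({"color":a},"pics/a4.png")
```

```text
[ 0.43758266 -0.32500245  0.03830059] [ 1.17516164 -0.23465982  0.02788515]
```

View pics/a4.png

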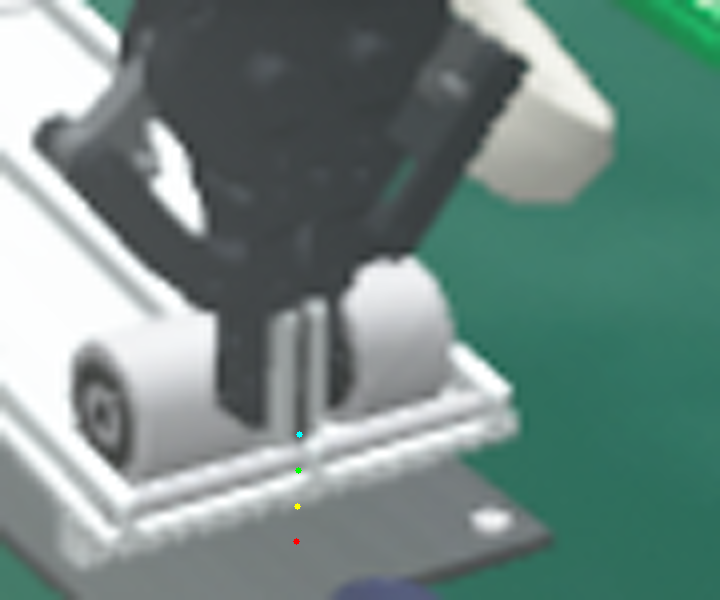

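The tip side-face bottom is at crop (300,440), on the +30 mm mark and just above the rest bar. So the real tip sits about 27 mm above the reported z. I'll go a further 21 mm down, which is clear of everything under either reading, then make gentle contact.

Emit:
{"method": "apply_moves", "body": {"deltas": [[1, [0, 0, 0.03], 0], [1, [0, 0, 0.06], 0], [1, [0, 0, 0.09], 0], [1, [0, 0, 0.105], 0], [1, [0, 0, 0.105], 0]]}}

```text
t: 6.2
eef_pos: [0.4378, -0.3251, 0.0175]
tool_rot: [-0.0, 0.715, 0.699, -0.0]
contact_force: [-0.0, 0.9, -0.2]
gripper_width: 0.001
grasp_force: 0.0
```

Run:
```python
from h import *
s=bot.read_camera("scene");o=bot.get_obs();P=o["eef_pos"];print(P,o["contact_force"],o["t"])
print([(d["point"],d["confidence"]) for d in bot.look_for(s,"roller_long")])
k=8;x0,y0=280,205
a=cv2.resize(s["color"][y0:y0+75,x0:x0+90],None,fx=k,fy=k,interpolation=cv2.INTER_CUBIC)
for dz,c in ((.02,(0,255,0)),(.03,(0,255,255))):
    u=(proj(s,P+[0,-.011,dz])-[x0,y0]+.5)*k;cv2.circle(a,tuple(int(v) for v in u),3,c,-1)
save({"color":a},"pics/a5.png")
```

```text
[ 0.43797906 -0.32532272  0.01785135] [ 0.84280923 -1.22829553  0.53327152] 6.25
[([0.4171, -0.2952, 0.0574], 0.71), ([0.4409, -0.4758, 0.029], 0.56)]
```

View pics/a5.png

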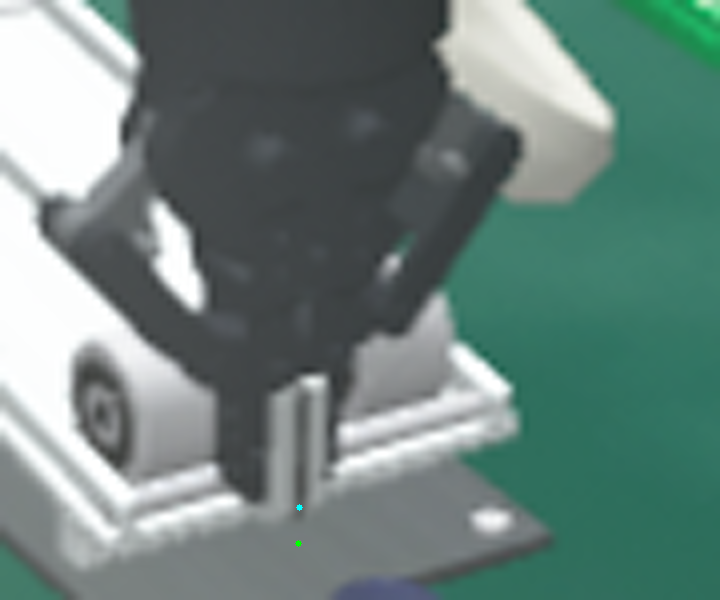

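The tip is now at crop (300,513), roughly 7 mm below the roller axis and clear of the bar and the short roller. Starting the push parallel to the slope.

Emit:
{"method": "apply_moves", "body": {"deltas": [[1, [0.0125, 0, -0.001], 0], [1, [0.025, 0, -0.002], 0], [1, [0.0375, 0, -0.004], 0], [1, [0.05, 0, -0.005], 0], [1, [0.0625, 0, -0.006], 0], [1, [0.075, 0, -0.008], 0], [1, [0.0875, 0, -0.009], 0], [1, [0.1, 0, -0.0105], 0], [1, [0.1125, 0, -0.012], 0], [1, [0.125, 0, -0.013], 0], [1, [0.1375, 0, -0.0145], 0], [1, [0.15, 0, -0.016], 0]]}}

```text
t: 7.5
eef_pos: [0.4389, -0.2951, 0.0213]
tool_rot: [-0.0, 0.715, 0.699, 0.0]
contact_force: [0.5, 0.0, -0.1]
gripper_width: -0.003
grasp_force: 0.3
```

Run:
```python
from h import *
s=bot.read_camera("scene");o=bot.get_obs();print(o["eef_pos"],o["contact_force"],o["t"])
for n in("roller_long","roller_short"):print([(d["point"],d["confidence"]) for d in bot.look_for(s,n)])
b=[0]*0
k=6;x0,y0=260,195
a=cv2.resize(s["color"][y0:y0+90,x0:x0+110],None,fx=k,fy=k,interpolation=cv2.INTER_CUBIC)
save({"color":a},"pics/a6.png")
```

```text
[ 0.43887267 -0.294526    0.02124965] [ 0.33505198 -0.09253831 -0.19860553] 7.55
[([0.4421, -0.4776, 0.0298], 0.89), ([0.416, -0.2773, 0.0607], 0.47)]
[([0.487, -0.2965, 0.0579], 0.64)]
```

View pics/a6.png

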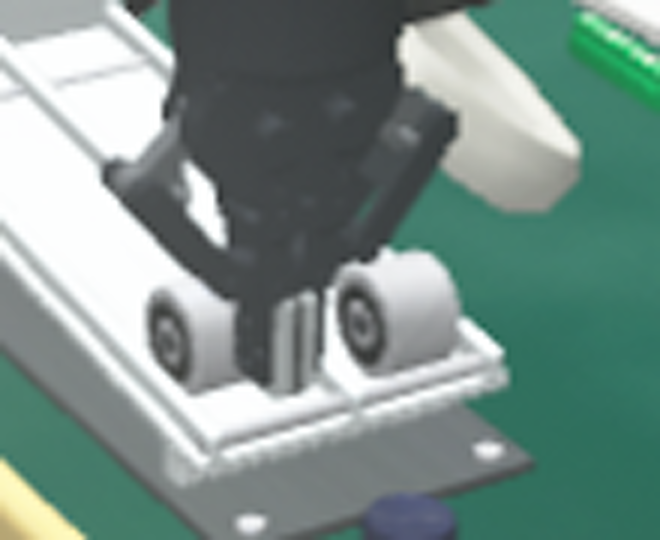

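The long roller has rolled up with the fingertip about 18 mm, seal at crop (170,340). The short roller is still on the rest bar at (362,320). Continuing steadily at 40 mm/s.

Emit:
{"method": "apply_moves", "body": {"deltas": [[1, [0.015, 0, -0.0016], 0], [1, [0.033, 0, -0.0035], 0], [1, [0.053, 0, -0.0056], 0], [1, [0.073, 0, -0.0077], 0], [1, [0.093, 0, -0.0098], 0], [1, [0.113, 0, -0.0119], 0], [1, [0.133, 0, -0.014], 0], [1, [0.153, 0, -0.016], 0], [1, [0.173, 0, -0.018], 0], [1, [0.193, 0, -0.0203], 0], [1, [0.213, 0, -0.0224], 0], [1, [0.233, 0, -0.0245], 0]]}}

```text
t: 8.85
eef_pos: [0.4399, -0.2484, 0.0262]
tool_rot: [-0.0, 0.715, 0.699, 0.0]
contact_force: [0.3, -0.7, -0.4]
gripper_width: -0.004
grasp_force: 0.3
```

Emit:
{"method": "apply_moves", "body": {"deltas": [[1, [0.02, 0, -0.0021], 0], [1, [0.04, 0, -0.0042], 0], [1, [0.06, 0, -0.0063], 0], [1, [0.08, 0, -0.0084], 0], [1, [0.1, 0, -0.0105], 0], [1, [0.12, 0, -0.0126], 0], [1, [0.14, 0, -0.0147], 0], [1, [0.16, 0, -0.0168], 0], [1, [0.18, 0, -0.0189], 0], [1, [0.2, 0, -0.021], 0], [1, [0.22, 0, -0.0231], 0], [1, [0.24, 0, -0.0252], 0]]}}

```text
t: 10.05
eef_pos: [0.441, -0.2004, 0.0313]
tool_rot: [-0.0, 0.715, 0.699, 0.0]
contact_force: [-0.1, -0.1, 0.6]
gripper_width: 0.0
grasp_force: 0.3
```

Emit:
{"method": "apply_moves", "body": {"deltas": [[1, [0.02, 0, -0.0021], 0], [1, [0.04, 0, -0.0042], 0], [1, [0.06, 0, -0.0063], 0], [1, [0.08, 0, -0.0084], 0], [1, [0.1, 0, -0.0105], 0], [1, [0.12, 0, -0.0126], 0], [1, [0.14, 0, -0.0147], 0], [1, [0.16, 0, -0.0168], 0], [1, [0.178, 0, -0.0187], 0], [1, [0.193, 0, -0.0203], 0], [1, [0.205, 0, -0.0216], 0], [1, [0.215, 0, -0.0226], 0]]}}

```text
t: 11.25
eef_pos: [0.442, -0.1576, 0.0358]
tool_rot: [0.0, 0.715, 0.699, 0.0]
contact_force: [-0.6, -1.0, 0.6]
gripper_width: 0.0
grasp_force: 0.3
```

Run:
```python
from h import *
for c in("scene","top"):
    s=bot.read_camera(c);o=bot.get_obs();print(o["eef_pos"],o["contact_force"],o["t"])
    for n in("roller_long","roller_short"):print(c,n,[(d["point"],d["confidence"]) for d in bot.look_for(s,n)])
v=[.469,-.1636,-.025];g=tray(v)
print("tray y of TCP",np.cos(.105)*0+(o["eef_pos"][1]-g((-28,0,0))[1])/.9945*1000, "axis expected", g((-28,(o["eef_pos"][1]-g((-28,0,0))[1])/.9945*1000+31,20)))
```

```text
[ 0.441968  -0.1571763  0.0357404] [ 0.12940456 -0.3505988   0.18370171] 11.3
scene roller_long [([0.4403, -0.4747, 0.0293], 0.78), ([0.4216, -0.1404, 0.0716], 0.45)]
scene roller_short [([0.4903, -0.2974, 0.0593], 0.92)]
[ 0.44188812 -0.15768084  0.03572655] [0.14967784 0.52001475 0.6553138 ] 11.45
top roller_long [([0.4452, -0.4554, 0.0359], 0.65), ([0.4871, -0.0929, 0.0538], 0.61), ([0.4331, -0.3723, 0.0411], 0.32)]
top roller_short [([0.4933, -0.2826, 0.0695], 0.52)]
tray y of TCP 5.248092507789553 axis expected [ 0.44185763 -0.12895173  0.0686794 ]
```

Emit:
{"method": "apply_moves", "body": {"deltas": [[1, [0.012, 0, -0.0013], 0], [1, [0.03, 0, -0.0032], 0], [1, [0.05, 0, -0.0053], 0], [1, [0.07, 0, -0.0074], 0], [1, [0.09, 0, -0.0095], 0], [1, [0.11, 0, -0.0116], 0], [1, [0.13, 0, -0.0137], 0], [1, [0.15, 0, -0.0158], 0], [1, [0.17, 0, -0.0179], 0], [1, [0.19, 0, -0.02], 0], [1, [0.205, 0, -0.0216], 0], [1, [0.215, 0, -0.0226], 0]]}}

```text
t: 12.75
eef_pos: [0.4429, -0.1144, 0.0403]
tool_rot: [-0.0, 0.715, 0.699, 0.0]
contact_force: [-0.8, -0.1, -0.0]
gripper_width: 0.002
grasp_force: 0.3
```

Emit:
{"method": "apply_moves", "body": {"deltas": [[1, [0.01, 0, -0.001], 0], [1, [0.02, 0, -0.002], 0], [1, [0.03, 0, -0.003], 0], [1, [0.04, 0, -0.0042], 0], [1, [0.05, 0, -0.0053], 0], [1, [0.06, 0, -0.0063], 0]]}}

```text
t: 13.35
eef_pos: [0.4435, -0.1041, 0.0418]
tool_rot: [0.001, 0.715, 0.699, -0.0]
contact_force: [-0.6, -5.9, 2.7]
gripper_width: 0.003
grasp_force: 3.0
```

Emit:
{"method": "apply_moves", "body": {"deltas": [[1, [0.01, 0, -0.001], 0], [1, [0.02, 0, -0.002], 0], [1, [0.03, 0, -0.003], 0]]}}

```text
t: 13.65
eef_pos: [0.4433, -0.0965, 0.0421]
tool_rot: [-0.0, 0.715, 0.699, 0.0]
contact_force: [-0.9, 0.1, -0.0]
gripper_width: -0.001
grasp_force: 0.6
```

Run:
```python
from h import *
for c in("scene","top"):
    s=bot.read_camera(c);o=bot.get_obs();print(o["eef_pos"],o["contact_force"],o["t"])
    for n in("roller_long","roller_short"):print(c,n,[(d["point"],d["confidence"]) for d in bot.look_for(s,n)])
g=tray([.469,-.1636,-.025])
print("tray y of axis",(o["eef_pos"][1]-g((-28,0,0))[1])/.9945*1000+31)
```

```text
[ 0.44321824 -0.09583595  0.04204588] [ 0.28579679 -1.08916293  0.31231914] 13.7
scene roller_long [([0.4423, -0.4759, 0.0292], 0.59), ([0.425, -0.0782, 0.0822], 0.56)]
scene roller_short [([0.4861, -0.2976, 0.0583], 0.89), ([0.4204, -0.0788, 0.0825], 0.62)]
[ 0.44315526 -0.09609078  0.04198096] [-0.67418728 -1.04925635 -0.18899661] 13.85
top roller_long []
top roller_short [([0.4937, -0.2871, 0.0672], 0.75)]
tray y of axis 98.17877567531795
```

Emit:
{"method": "apply_moves", "body": {"deltas": [[1, [0.01, 0, -0.001], 0], [1, [0.02, 0, -0.002], 0], [1, [0.03, 0, -0.003], 0], [1, [0.04, 0, -0.0042], 0], [1, [0.05, 0, -0.0053], 0], [1, [0.06, 0, -0.0063], 0]]}}

```text
t: 14.55
eef_pos: [0.4436, -0.0845, 0.0434]
tool_rot: [-0.0, 0.715, 0.699, 0.0]
contact_force: [-1.2, 0.4, 0.2]
gripper_width: 0.002
grasp_force: 0.0
```

Run:
```python
from h import *
for c in("scene","top"):
    s=bot.read_camera(c);o=bot.get_obs();print(o["eef_pos"],o["contact_force"],o["t"])
    for n in("roller_long","roller_short"):print(c,n,[(d["point"],d["confidence"]) for d in bot.look_for(s,n)])
g=tray([.469,-.1636,-.025])
print("tray y of axis",(o["eef_pos"][1]-g((-28,0,0))[1])/.9945*1000+31,g((-28,114,20)))
```

```text
[ 0.443622   -0.08416397  0.04339183] [ 0.0962651   0.13097603 -0.10798212] 14.6
scene roller_long [([0.4396, -0.477, 0.0303], 0.9), ([0.4252, -0.0679, 0.0835], 0.63)]
scene roller_short [([0.4882, -0.2958, 0.058], 0.83)]
[ 0.44361752 -0.08469777  0.04340272] [ 0.63502178  0.41045113 -0.00855437] 14.75
top roller_long [([0.4474, -0.4583, 0.0336], 0.79)]
top roller_short [([0.4926, -0.2834, 0.0668], 0.71)]
tray y of axis 109.63479096627938 [ 0.44379058 -0.05164992  0.07680668]
```

Emit:
{"method": "apply_moves", "body": {"deltas": [[1, [-0.01, 0, 0.001], 0], [1, [-0.02, 0, 0.002], 0], [1, [-0.03, 0, 0.003], 0], [1, [-0.04, 0, 0.0042], 0], [1, [-0.05, 0, 0.0053], 0], [1, [-0.05, 0, 0.0053], 0]]}}

```text
t: 15.45
eef_pos: [0.4433, -0.0952, 0.0423]
tool_rot: [0.0, 0.715, 0.699, -0.0]
contact_force: [0.7, 0.2, 0.9]
gripper_width: 0.002
grasp_force: 0.0
```

Run:
```python
from h import *
for c in("scene","top","scene"):
    s=bot.read_camera(c);o=bot.get_obs();print(o["eef_pos"],o["grasp_force"],o["t"])
    for n in("roller_long",):print(c,n,[(d["point"],d["confidence"]) for d in bot.look_for(s,n)])
    # expected seal centre pixel of the seated roller, dark blob nearby
    if c=="scene":
        g=tray([.4695,-.1636,-.0269])
        for y in (92,102,114):
            print(y,proj(s,g((-51,y,20))).round(1))
        u=proj(s,g((-51,108,20))).astype(int);G=s["color"].mean(2)[u[1]-12:u[1]+13,u[0]-12:u[0]+13]
        ys,xs=np.where(G<110);print("dark centroid",xs.mean()+u[0]-12,ys.mean()+u[1]-12,len(xs))
```

```text
[ 0.44334191 -0.09494791  0.04231496] 0.0 15.5
scene roller_long [([0.4888, -0.2969, 0.0601], 0.74), ([0.4289, -0.0652, 0.0811], 0.68), ([0.4395, -0.4778, 0.0286], 0.66)]
92 [246.4 209.3]
102 [244.5 207.4]
114 [242.3 205.1]
dark centroid 247.10924369747897 202.0924369747899 119
[ 0.44337417 -0.09473516  0.04231652] 0.0 15.6
top roller_long [([0.4504, -0.4578, 0.036], 0.61)]
[ 0.44339727 -0.09467534  0.04232818] 0.0 15.7
scene roller_long [([0.4407, -0.4747, 0.0329], 0.68), ([0.4281, -0.065, 0.0791], 0.48), ([0.4883, -0.2956, 0.0598], 0.41)]
92 [246.4 209.3]
102 [244.5 207.4]
114 [242.3 205.1]
dark centroid 247.10924369747897 202.0924369747899 119
```

Emit:
{"method": "apply_moves", "body": {"deltas": [[1, [-0.05, 0, 0], 0], [1, [-0.1, 0, 0], 0], [1, [-0.15, 0, 0], 0], [1, [-0.2, 0, -0.05], 0], [1, [-0.2, 0, -0.2], 0], [1, [-0.2, 0, -0.4], 0], [1, [-0.2, 0, -0.6], 0], [1, [-0.2, 0, -0.8], 0], [1, [-0.2, 0, -0.9], 0], [1, [-0.2, 0, -0.9], 0]]}}

```text
t: 16.75
eef_pos: [0.4442, -0.1362, 0.2255]
tool_rot: [0.002, 0.715, 0.699, 0.003]
contact_force: [-0.3, 0.8, -0.7]
gripper_width: 0.0
grasp_force: 0.0
```

Run:
```python
from h import *
g=tray([.4695,-.1636,-.0269])
for c in("scene","top"):
    s=bot.read_camera(c);o=bot.get_obs();print(o["eef_pos"],o["t"])
    for n in("roller_long","roller_short","capacitor","solder_reel","screwdriver"):print(c,n,[(d["point"],d["confidence"]) for d in bot.look_for(s,n)][:3])
    if c=="scene":
        u=proj(s,g((-51,112,20))).round().astype(int);print(u)
        print(s["color"].mean(2)[u[1]-10:u[1]+11,u[0]-8:u[0]+20].astype(int))
```

```text
[ 0.44313993 -0.13544802  0.22368082] 16.8
scene roller_long [([0.4403, -0.4787, 0.0284], 0.88), ([0.4397, -0.0701, 0.0856], 0.69), ([0.469, -0.1796, 0.0477], 0.36)]
scene roller_short [([0.4886, -0.2947, 0.0608], 0.62)]
scene capacitor [([0.4284, -0.3901, 0.031], 0.77)]
scene solder_reel [([0.4437, 0.063, 0.0321], 0.5)]
scene screwdriver [([0.4217, 0.2563, 0.0104], 0.64)]
[243 205]
[[163 164 164 165 165 165 166 177 192 198 212 219 209 215 226 234 239 240
  241 241 241 241 240 240 239 236 221 180]
 [165 165 165 164 171 181 177 205 231 233 237 240 241 241 242 243 242 241
  240 240 239 237 236 235 233 231 227 206]
 [182 207 213 235 241 188 159 179 224 241 242 242 242 241 241 240 238 237
  235 233 231 229 227 226 224 223 222 209]
 [248 247 236 235 229 155 124 142 186 230 239 238 236 234 233 231 229 227
  225 223 221 220 218 216 213 210 207 198]
 [236 223 202 187 157 122  83 101 139 195 229 227 225 223 221 219 217 215
  213 210 208 205 202 200 197 195 194 191]
 [184 168 167 160 126  97  62  68  96 155 208 214 212 210 207 204 202 199
  196 194 192 191 189 187 185 184 182 181]
 [177 168 16
[... 1375 characters left out ...]
243 246 248 251]
 [190 179 188 221 238 220 172 182 229 250 248 225 199 208 190 192 215 219
  235 244 246 247 249 252 252 252 252 252]
 [187 186 185 189 227 242 200 170 185 231 251 248 223 224 243 244 247 249
  251 252 252 252 252 252 252 252 252 252]
 [195 206 192 182 188 229 242 204 173 186 234 251 249 249 252 252 252 252
  252 252 252 252 252 252 252 252 252 252]]
[ 0.44167691 -0.13491071  0.22141141] 17.1
top roller_long [([0.4446, -0.0531, 0.0973], 0.71), ([0.4466, -0.4566, 0.036], 0.61)]
top roller_short [([0.4947, -0.285, 0.0679], 0.55)]
top capacitor [([0.4371, -0.3728, 0.0396], 0.7)]
top solder_reel [([0.4664, 0.0582, 0.0437], 0.78)]
top screwdriver [([0.4267, 0.2605, 0.0141], 0.57)]
```

```bash
python3 -c "
from station import bot
print(bot.hand_in())"
```

```text
the job is handed in; nothing more can be done
None
```

The long roller is in the seat between the detent bar and the end stop and stayed there when the finger backed off; nothing else on the bench appears to have moved, and the job was handed in at about 17 s.

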